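# Clamp a sample pot in the screw press to the first slip of the clutch

## Task

Stand the low, wide white sample pot upright in the round nest on the press's sled, slide the sled fully home so that the pot stands under the screw, then turn the winged thumbscrew clockwise (seen from above) until its clutch first slips. Stop at that first slip, within 30 degrees of slipping, and let go so that the pot stays clamped while its lid seal sets. Let the wing sink as it turns, neither pressing the screw down nor holding it up, and leave the other pots and the tape roll alone.

Things in the scene. Friction and masses are not known exactly. Their poses are not given: they have to be found in the camera images.
- press: Small grey bench press, fixed to the table. Origin on the table under the vertical screw axis; x points from the sled side to the back, z up. Base 190 long (x -113 to +77), 94 wide, top at 12; a column stands at x +37 to +69, and an arm 40 wide at heights 82 to 100 reaches from it over the screw axis to x -19. The front (-x) is open; a guide rail runs along each side of the sled, top at 24.
- sled (a joint): How far the steel sled is drawn out along the press's -x (m): 0 = fully home at its stop, 0.075 = drawn out. It slides with about 2 N of friction and stays where it is left.
- sled_fin (a point): Middle of the upright fin on the sled, by which it is moved: 32 long along the press's x, 10 thick (y), from height 24 to 70 above the table; this point is at height 50, 80 in front of the nest's centre.
- nest (a point): Centre of the floor of the round nest on the sled, 20.5 above the table: a low ring of 41 inner diameter whose rim stands 4.5 above this floor and is 3 thick. It lies under the screw when the sled is home.
- pot: The pot to clamp: the low wide white round sample pot, 36 diameter, 42 tall, its lid (top 11 mm) 36 wide and the body 34. About 50 g. Origin at the centre of its underside, z up.
- foot: Round steel pressing foot, 24 diameter, under the screw; origin at the centre of its pressing face, z up. It goes down without turning, 3 mm for each radian of screw turn, and is sprung: it yields some millimetres as the load rises. The force rises to about 15 N when the clutch slips. At the start it stands 2 to 4.5 mm higher than the top of a pot in the nest.
- knob_grip (a point): Middle of the thumbscrew's upright wing, on the screw axis: wing 46 long along this point's x, 10 thick (y), 18 below to 18 above this point; under it a round hub of 29 diameter. Clockwise from above drives wing and foot down, 3 mm per radian, until the clutch slips. It stays where left. Lifting the wing with 15 N makes it slip early; a push down loads the pot, and closing fingers may push some N.
- knob (a joint): Slip of the clutch: angle of the wing (and hub) clockwise against the dark collar of the screw below it (rad), 0 at the start, when the hub's dark mark stands over the collar's white mark. It stays 0 while the screw turns along (free running takes about 0.095 N m) and grows once the torque reaches about 0.14 N m and the clutch slips. First slip means 0.05 to 0.52.
- pot_tall: Bystander: slim white pot, 32 diameter, 62 tall; origin at its underside.
- pot_small: Bystander: small white pot, 27 diameter, 33 tall; origin at its underside.
- tape: Bystander: roll of tape lying flat, 62 diameter, 48 tall; origin at its underside.
Mind the look-alikes: they are no part of the job. What is shaped like the pot but yellow is not meant. Several things have the shape of the press; the one meant has the colours described above.

How it is judged:
By the outcome, as a careful person would: the job done as asked, in the order asked, and still so for the second after the job is handed in, with the robot touching nothing.
It also fails if it takes over 72 s, if anything falls off the work surface, if the arm or the gripper's body presses on something with over 40 N, if the wrist force passes 120 N, or if a joint passes its speed limit or range.

## Robot

A 6-joint arm with a two-finger parallel gripper is mounted at the origin on a cart in front of the work surface, level with it; the furniture and walls round the work are solid. World frame = base frame: x ahead of the robot, y to its left, z up, the work surface at z = 0. Lengths are in m, angles in rad, forces in N, time in s.
With the tool pointing down it reaches from about 0.425 to 0.95 m from the base axis. Payload 3.5 kg.
Tool frame: the origin (TCP) lies on the centre line of the jaws, within the pads' length; the fingertips stand tip_extent ahead of it and the grasp point (between the pads) lies 2 mm behind it (tip_extent is the distance from the TCP to the fingertips, in m); z points along the fingers, y is the direction in which the jaws open and shut (so a half turn about z gives the same grasp; the last joint's range is limited). The gripper opens to 85 mm and grips with 20 to 120 N. Pads are 22 mm wide; open, the fingers measure 114 mm over their backs; the gripper's body (76 mm by 85 mm) begins 54 mm behind the grasp point. The pads swing forward as they close: fully open they stand 13 mm farther back than shut.
Start: joints at [-1.463, 0.286, 1.577, -0, 1.279, -0.15], TCP at [0.172, -0.653, 0.248] pointing down, gripper open.
Joint ranges: [-2.77, 2.77], [-0.9, 2.22], [0.21, 2.48], [-1.53, 4.67], [0.24, 2.81], [-2.84, 2.84]. Speed limits (rad/s): [2.79, 2.79, 3.14, 3.14, 3.14, 3.14].

## Interface

Orientations are given as a unit quaternion [x, y, z, w].
In Python, from plant import * gives the robot as it stands.
- The arm moves only by the shell command python3 -m crank 'ROWS' [FORCE]. ROWS is JSON, a list of rows, each a list of 7 numbers: the gripper's target within -1 to 1 (shut at 1, half-way at 0, fully open at -1), then the shift along the tool's x, y, z in cm, then the turn, a rotation vector about the tool's x, y, z in degrees. In form: [[fingers, tx, ty, tz, wx, wy, wz], ...]. A call has 1 to 5 rows; each row shifts and turns the commanded pose from where the row before left it, along the tool's axes as they then stand; what a row does not reach is not made up. A row lasts 1/10 s, in which the tool goes at most 50 mm and 8.59 degrees, less where a joint would pass 70% of its speed; a pose out of reach is approached as far as the arm can. A call is refused whole if a number of a shift passes 5 or a number of a turn 8.59, either way. A call with a gripper value outside its range is refused whole. The fingers move at their own pace and stop on an object; FORCE is the grip in N (left out, the last holds). Time passes only in rows, so rows that do not move let the fingers close. It gives the time, the measured TCP pose, the force and the opening at its end, in the units of the state.
- get_state(): the state, without advancing time (a new reading comes with each control period).
- read_camera(name): name is "scene" or "top"; returns a dict with "color" (384x512x3 uint8, red, green, blue), "vfov" (degrees; the focal length in pixels is half the picture's height over the tangent of half this angle, whatever the lens; pixels are square), "cx", "cy" (the principal point, pixels), "cam_to_world" (4x4, takes a point from camera to world coordinates). Camera axes: x right, y up, looking along -z (the intrinsics and any distortion apply to the point x, -y, -z); pixel columns grow to the right and rows downward; lengths in m; the calibration is good to about 2 mm. A picture is of the moment at which its call begins. There is no depth.
- sign_off(): hands the job in, once; it reports no verdict.
Trained networks look in the newest picture that a camera, given by its name, has taken for a name from the list of things; names that differ only in an ending like _2 or _b are one class to them, and where a whole thing is asked for, a point or a joint stands for the part that bears it (a point fixed in the world has none). Each returns a list of dicts, best first, with "p" (0 to 1); they miss things now and then, are a little off and sometimes report something else, mostly with a low value. They report only what shows in the picture. A call takes as long as a camera call. They do not tell look-alikes from the thing itself.
- trace(thing, camera): "pixels" (384x512 bool, what is visible of it) and "location" ([column, row] in pixels, amid what is visible of it).
- place_of(thing, camera): "location" ([column, row] in pixels: a listed point, or the origin of a listed thing).
The state is a dict: "time": time; "qpos": joint angles; "dq": joint speeds; "joint_efforts": joint torques, N m; "eef_pos": TCP position; "tcp_rot": TCP orientation; "contact_force": force on the tool from outside, world axes, zero at the start; "wrist_torque": the same for the moment, N m; "opening": opening from 0.0 (shut) to 1.0 (fully open).
Only numpy, scipy, OpenCV 4.12 (cv2) and the standard library are available. Lean on these libraries where they do the work, as an engineer would, in place of code of your own. Each camera call takes 0.05 s, during which the arm holds its last target.

## Working session

There is one attempt and no reset: what is moved stays moved. The work goes in short steps, Python scripts to look and compute and a shell command to move; the robot and the scene stay as the last step left them, time stands still between calls to the robot, and variables do not carry over. Pictures are saved under pics/ and viewed, and the job is handed in when it is done.

```bash
ls; mkdir -p pics; python3 - <<'E'
from plant import *
import cv2,numpy as np
s=get_state(); print(s)
for n in("scene","top"):
    r=read_camera(n); cv2.imwrite(f"pics/a_{n}.png",r["color"][:,:,::-1]); print(n,{k:r[k] for k in r if k!="color"})
    for t in ["press","sled_fin","nest","pot","foot","knob_grip","pot_tall","pot_small","tape"]:
        print(t,[(d["location"],round(float(d["p"]),2)) for d in place_of(t,n)])
print(get_state()["time"])
E
```

```text
pics
{'time': 0.0, 'qpos': array([-1.46296861e+00,  2.87215314e-01,  1.57815708e+00, -1.18685029e-05,
        1.27861424e+00, -1.49998226e-01]), 'dq': array([ 8.94605286e-05, -4.10983605e-05,  1.82844055e-03, -1.33667313e-03,
        1.03804870e-03, -3.41856908e-04]), 'joint_efforts': array([ 1.98517246e-04, -4.05986774e+01, -2.92625785e+01, -2.12370414e-04,
        5.83017463e-03,  4.78247543e-06]), 'eef_pos': array([ 0.17207132, -0.65206591,  0.24692482]), 'tcp_rot': array([ 9.91701293e-01,  1.28557818e-01,  1.95575716e-05, -1.19684520e-03]), 'contact_force': array([0.34392838, 0.0385441 , 0.19985965]), 'wrist_torque': array([ 0.00666316, -0.04103989,  0.02016594]), 'opening': 1.00119949938217}
scene {'vfov': 53.23631784059397, 'cx': 255.40405530203503, 'cy': 188.10994435931966, 'cam_to_world': array([[ 0.88348108,  0.21904458, -0.41410223,  0.1222293 ],
       [-0.46818218,  0.38203374, -0.79677831, -0.91127676],
       [-0.01632894,  0.89781384,  0.44007235,  0.61792087],
       [ 0.        ,  0.        ,  0.        ,  1.        ]])}
press [([336.4, 234.2], 0.76), ([264.1, 213.0]
[... 323 characters left out ...]
: 44.88894882850629, 'cx': 259.1191794443345, 'cy': 196.00066317393217, 'cam_to_world': array([[ 0.01425742,  0.9886572 , -0.1495114 ,  0.36217385],
       [-0.99977842,  0.01177955, -0.0174457 , -0.00780056],
       [-0.01548664,  0.14972701,  0.98860608,  1.4484118 ],
       [ 0.        ,  0.        ,  0.        ,  1.        ]])}
press [([250.9, 178.2], 0.9), ([317.0, 135.2], 0.74)]
sled_fin [([237.2, 224.3], 0.76), ([319.2, 160.6], 0.73)]
nest [([319.1, 132.5], 0.82), ([247.7, 200.2], 0.76), ([329.4, 238.2], 0.43)]
pot [([329.0, 239.0], 0.57), ([336.2, 265.0], 0.55)]
foot []
knob_grip [([256.0, 169.2], 0.6), ([325.6, 121.4], 0.41)]
pot_tall []
pot_small []
tape [([149.0, 230.2], 0.7)]
1.0
```

View images.

View pics/a_scene.png

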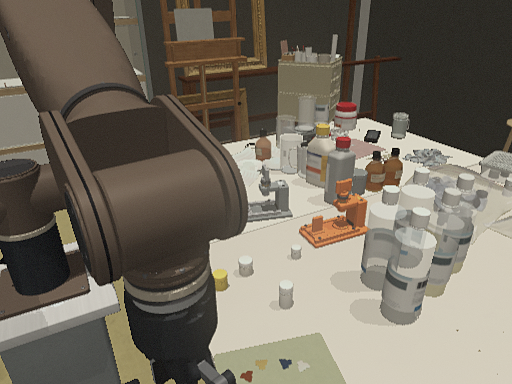

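View pics/a_top.png

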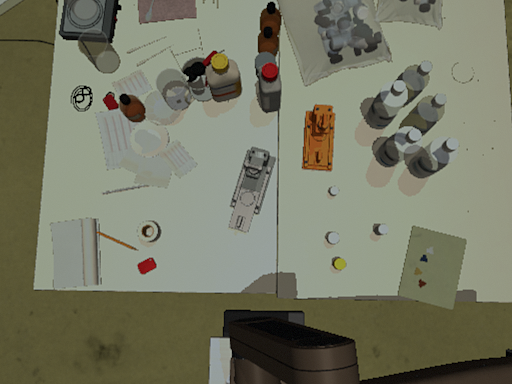

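```bash
cat > h.py <<'E'
from plant import *
import cv2,numpy as np
from scipy.spatial.transform import Rotation as R
def K(r):
    f=192/np.tan(np.radians(r["vfov"]/2)); return f,r["cx"],r["cy"]
def proj(r,P):
    P=np.atleast_2d(P); T=np.linalg.inv(r["cam_to_world"]); c=P@T[:3,:3].T+T[:3,3]
    f,cx,cy=K(r); return np.c_[cx+f*c[:,0]/-c[:,2], cy-f*c[:,1]/-c[:,2]]
def ray(r,uv,z):
    f,cx,cy=K(r); d=np.array([(uv[0]-cx)/f,-(uv[1]-cy)/f,-1]); T=r["cam_to_world"]
    d=T[:3,:3]@d; o=T[:3,3]; return o+d*(z-o[2])/d[2]
def crop(r,x0,y0,w,h,s,name,pts=None,col=(0,0,255)):
    im=cv2.resize(r["color"][y0:y0+h,x0:x0+w,::-1],None,fx=s,fy=s,interpolation=cv2.INTER_CUBIC)
    if pts is not None:
        for u,v in pts: cv2.circle(im,(int((u+.5-x0)*s),int((v+.5-y0)*s)),2,col,-1)
    cv2.imwrite("pics/"+name,im); return im
E
python3 - <<'E'
from h import *
r=read_camera("top"); crop(r,220,135,75,100,6,"b_press.png"); crop(r,310,175,90,110,5,"b_pots.png")
q=read_camera("scene"); crop(q,190,140,160,180,3,"b_scene.png")
import pickle; pickle.dump((r,q),open("im0.pkl","wb"))
for n,rr in(("top",r),("scene",q)):
    for t in trace("pot",n): print(n,t["location"],t["p"],t["pixels"].sum(), rr["color"][t["pixels"]].mean(0))
print(ray(r,(333,236),0.042),ray(r,(248,200),.02))
E
```

```text
top [339.2, 264.8] 0.54 127 [137.66141732 138.09448819  50.53543307]
top [332.4, 239.8] 0.49 128 [138.5       144.921875  140.9453125]
scene [244.4, 267.2] 0.85 282 [175.12056738 171.85460993 158.21276596]
scene [221.4, 279.0] 0.52 257 [173.45525292 156.71595331  86.59922179]
[ 0.45560816 -0.20740244  0.042     ] [0.56522652 0.05176172 0.02      ]
```

View pics/b_press.png

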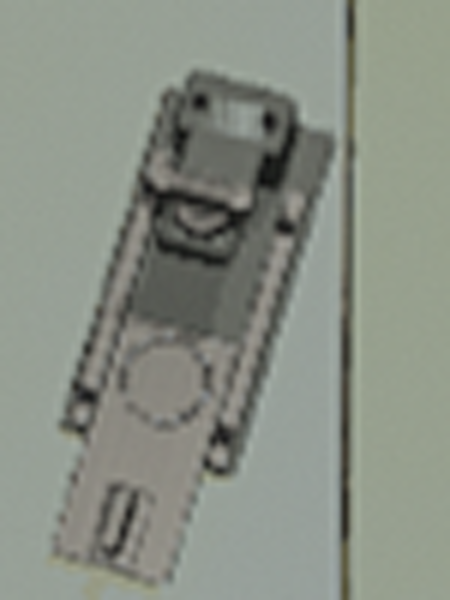

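View pics/b_pots.png

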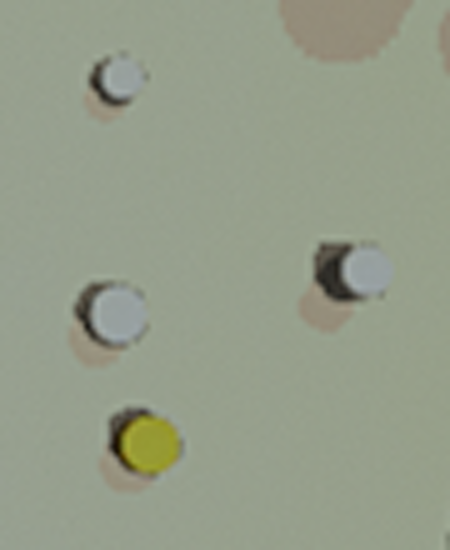

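View pics/b_scene.png

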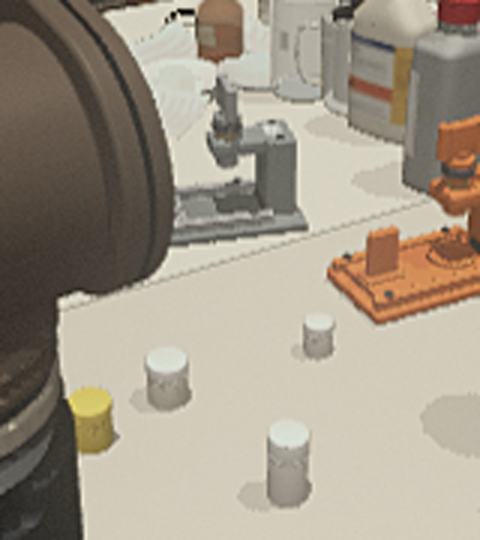

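```bash
cat > fit.py <<'E'
from h import *
import pickle
from scipy.optimize import least_squares
r,q=pickle.load(open("im0.pkl","rb"))
def full(c,x0=220,y0=135,s=6): c=np.array(c,float); return (c+.5)/s-.5+np.array([x0,y0])
# local points (press frame), sled s variable
obs=full([(62,430),(231,477),(334,131),(167,383),(118,521)])
def model(p):
    x,y,a,s=p
    L=np.array([[-.113,.047,.012],[-.113,-.047,.012],[.077,-.047,.012],[-s,0,.025],[-s-.08,0,.07]])
    c,si=np.cos(a),np.sin(a); return np.c_[x+c*L[:,0]-si*L[:,1],y+si*L[:,0]+c*L[:,1],L[:,2]]
f=least_squares(lambda p:(proj(r,model(p))-obs).ravel(),[.64,.03,-.25,.075])
print(f.x,np.degrees(f.x[2]));print(np.round(f.fun.reshape(-1,2),2))
print(model(f.x))
im=r["color"].astype(int)
g=(im.min(2)>155); g[:235-6]&=False
def cen(u,v,w=9,th=150):
    sub=im[v-w:v+w+1,u-w:u+w+1].min(2); m=sub>th; ys,xs=np.nonzero(m); return xs.mean()+u-w,ys.mean()+v-w,m.sum(),sub.max()
for th in(150,160,170): print(cen(333,237,th=th))
c=cen(333,237,th=160); print(ray(r,c[:2],.042))
# draw
pts=proj(r,model(f.x)); crop(r,220,135,75,100,6,"c_fit.png",pts)
# scene pot
im=q["color"]; print(proj(q,ray(r,c[:2],.042)),proj(q,ray(r,c[:2],.042)-[0,0,.042]))
crop(q,190,140,160,180,3,"c_scene.png",np.r_[proj(q,model(f.x)),proj(q,ray(r,c[:2],.042)),proj(q,ray(r,c[:2],.042)-[0,0,.042])])
E
python3 fit.py
```

```text
[ 0.64370644  0.03412624 -0.26322192  0.07615967] -15.081504848951514
[[-0.23 -0.27]
 [ 0.58  0.06]
 [-0.13  0.27]
 [-0.16 -0.23]
 [-0.06  0.16]]
[[ 0.5468276   0.1089092   0.012     ]
 [ 0.52236948  0.01814687  0.012     ]
 [ 0.70582524 -0.03128977  0.012     ]
 [ 0.57016997  0.05394244  0.025     ]
 [ 0.49292544  0.07475787  0.07      ]]
(np.float64(333.0945945945946), np.float64(237.48648648648648), np.int64(74), np.int64(163))
(np.float64(329.0), np.float64(235.0), np.int64(1), np.int64(163))
(np.float64(nan), np.float64(nan), np.int64(0), np.int64(163))
[ 0.45845968 -0.19539906  0.042     ]
[[243.98567301 255.70843617]] [[244.46836454 269.15339268]]fit.py:18: RuntimeWarning: Mean of empty slice.
  sub=im[v-w:v+w+1,u-w:u+w+1].min(2); m=sub>th; ys,xs=np.nonzero(m); return xs.mean()+u-w,ys.mean()+v-w,m.sum(),sub.max()
  ret = ret.dtype.type(ret / rcount)
```

```bash
python3 - <<'E'
import cv2,numpy as np
a=cv2.imread("pics/c_fit.png");b=cv2.imread("pics/c_scene.png");b=b[:,:340]
h=600;a=a[:600];o=np.zeros((600,800,3),np.uint8);o[:600,:450]=a[:600,:450];o[:540,455:795]=b[:540]
cv2.imwrite("pics/c_both.png",o)
E
```

```text
(no output)
```

View pics/c_both.png

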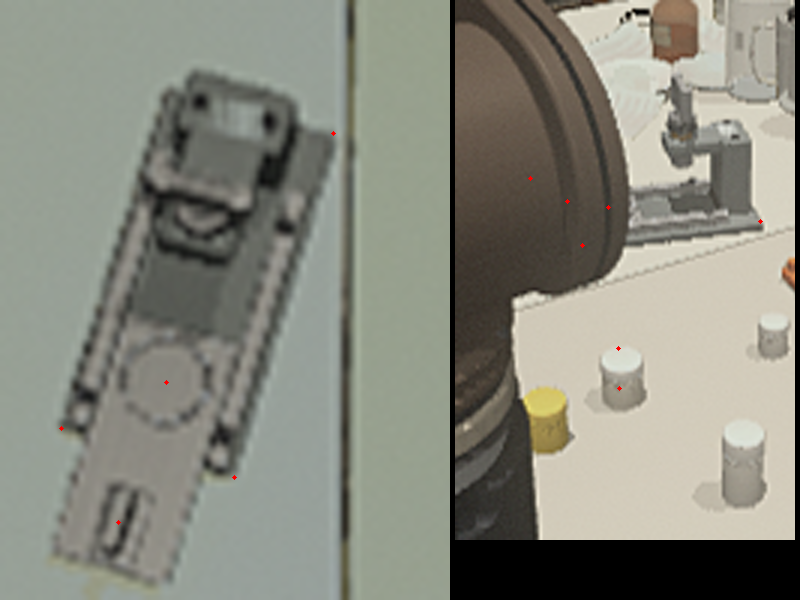

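```bash
python3 - <<'E'
import plant
print([n for n in dir(plant) if not n.startswith('__')])
for n in ("tip_extent",): print(getattr(plant,n,None))
from h import *
import pickle; r,q=pickle.load(open("im0.pkl","rb"))
print(ray(r,(333.09,237.49),.042)); 
# scene-view: lid-top fit
im=q["color"].astype(int)
sub=im[250:285,230:262]; 
crop(q,225,245,40,40,14,"d_pot.png",proj(q,[ray(r,(333.09,237.49),.042),ray(r,(333.09,237.49),.042)-[0,0,.042]]))
E
```

```text
['Unreachable', 'get_state', 'place_of', 'read_camera', 'sign_off', 'tip_extent', 'trace']
0.017
[ 0.45112944 -0.2076304   0.042     ]
```

View pics/d_pot.png

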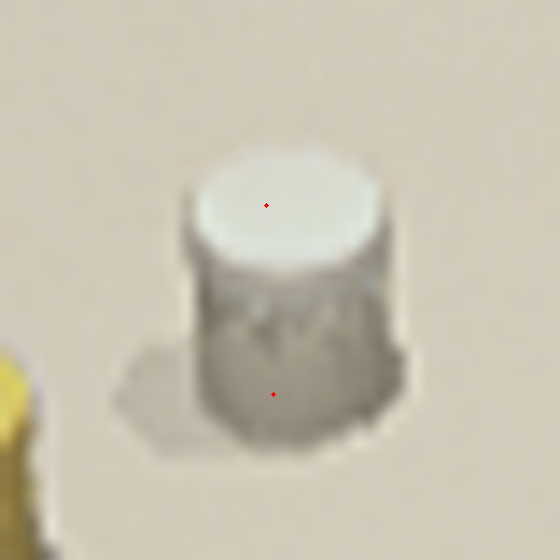

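```bash
cat > go.py <<'E'
import sys
from h import *
# go.py x y z toolx_deg
def main(x,y,z,a=None):
    s=get_state(); M=R.from_quat(s["tcp_rot"]).as_matrix(); p=s["eef_pos"]
    yaw=np.degrees(np.arctan2(M[1,0],M[0,0])); d=M.T@(np.array([x,y,z])-p)
    print("t %.2f pos %s yaw %.2f tilt %s q6 %.2f"%(s["time"],np.round(p,4),yaw,np.round(M[:,2],4),s["qpos"][5]))
    print("shift cm",np.round(d*100,2), "" if a is None else "turn z deg %.2f"%((yaw-a+180)%360-180),"F",np.round(s["contact_force"],2),"T",np.round(s["wrist_torque"],3),"open",round(s["opening"],3))
main(*map(float,sys.argv[1:]))
E
python3 go.py .452 -.208 .10 74.92
```

```text
t 1.20 pos [ 0.1721 -0.6527  0.2483] yaw 14.77 tilt [-0.  0. -1.] q6 -0.15
shift cm [ 38.4  -35.86  14.83] turn z deg -60.15 F [-0.28  0.26  0.15] T [-0.02  -0.057  0.019] open 1.001
```

```bash
python3 -m crank '[[-0.4,3.5,-3.26,0,0,0,0],[-0.4,3.5,-3.26,0,0,0,0],[-0.4,3.5,-3.26,0,0,0,0],[-0.4,3.5,-3.26,0,0,0,0],[-0.4,3.5,-3.26,0,0,0,0]]' 40; python3 -m crank '[[-0.4,3.5,-3.26,0,0,0,0],[-0.4,3.5,-3.26,0,0,0,0],[-0.4,3.5,-3.26,0,0,0,0],[-0.4,3.5,-3.26,0,0,0,0],[-0.4,3.5,-3.26,0,0,0,0]]'; python3 -m crank '[[-0.4,3.4,-3.26,0,0,0,0],[-0.4,0,0,2,0,0,-8.59],[-0.4,0,0,2,0,0,-8.59],[-0.4,0,0,2,0,0,-8.59],[-0.4,0,0,2,0,0,-8.59]]'; python3 -m crank '[[-0.4,0,0,2,0,0,-8.59],[-0.4,0,0,2,0,0,-8.59],[-0.4,0,0,2,0,0,-8.59],[-0.4,0,0,0,0,0,0]]'; python3 go.py .452 -.208 .027 74.92
```

```text
time: 1.7
eef_pos: [0.3005, -0.4488, 0.2485]
tcp_rot: [0.992, 0.128, 0.0, 0.0]
contact_force: [-0.3, 0.1, 0.7]
opening: 0.704
time: 2.2
eef_pos: [0.4282, -0.2465, 0.2488]
tcp_rot: [0.992, 0.128, 0.0, 0.0]
contact_force: [0.1, -0.9, -0.4]
opening: 0.702
time: 2.7
eef_pos: [0.4522, -0.2078, 0.1679]
tcp_rot: [0.908, 0.419, 0.0, 0.0]
contact_force: [-0.0, 0.0, -0.1]
opening: 0.701
time: 3.1
eef_pos: [0.4502, -0.2067, 0.1056]
tcp_rot: [0.794, 0.608, -0.001, -0.003]
contact_force: [0.1, -0.0, -1.6]
opening: 0.698
t 3.10 pos [ 0.4502 -0.2067  0.1056] yaw 74.89 tilt [-0.005   0.0037 -1.    ] q6 -0.37
shift cm [-0.09  0.25  7.85] turn z deg -0.03 F [ 0.13 -0.03 -1.61] T [ 0.013  0.026 -0.002] open 0.698
```

```bash
python3 -m crank '[[-0.4,0,0,0,0,0,0],[-0.4,0,0,0,0,0,0]]'; python3 go.py .452 -.208 .027 74.92; python3 - <<'E'
from h import *
print(get_state()["qpos"],get_state()["dq"])
r=read_camera("top");crop(r,290,180,110,110,5,"e_top.png");q=read_camera("scene");crop(q,150,160,220,170,3,"e_sc.png")
E
```

```text
time: 3.3
eef_pos: [0.4528, -0.2086, 0.1098]
tcp_rot: [0.795, 0.607, 0.0, 0.001]
contact_force: [0.3, -1.2, -0.3]
opening: 0.701
t 3.30 pos [ 0.4528 -0.2086  0.1098] yaw 74.78 tilt [ 0.0021 -0.0015 -1.    ] q6 -0.37
shift cm [ 0.04 -0.12  8.28] turn z deg -0.14 F [ 0.3  -1.21 -0.25] T [-0.01  -0.014  0.015] open 0.701
[-6.35503897e-01  6.07575503e-02  2.11034258e+00  5.05931222e-05
  9.67940258e-01 -3.69864731e-01] [-7.77783611e-05 -5.21512220e-03 -3.02204882e-03 -1.27095535e-04
 -9.03122809e-04 -9.46457051e-03]
```

View pics/e_sc.png

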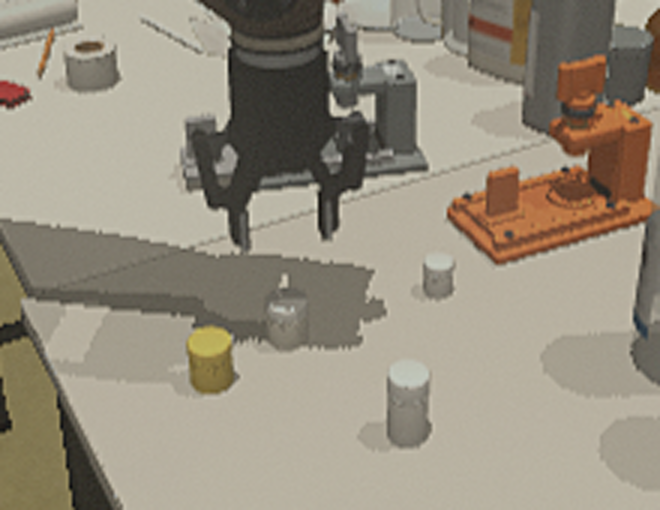

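```bash
python3 -m crank '[[-0.4,0,0,2,0,0,0],[-0.4,0,0,2,0,0,0],[-0.4,0,0,2,0,0,0],[-0.4,0,0,1.5,0,0,0],[-0.4,0,0,0.8,0,0,0]]'; python3 -m crank '[[-0.4,0,0,0,0,0,0],[0,0,0,0,0,0,0],[0.4,0,0,0,0,0,0],[0.4,0,0,0,0,0,0],[0.4,0,0,0,0,0,0]]' 20;  python3 go.py .452 -.208 .027 74.92
```

```text
time: 3.9
eef_pos: [0.4518, -0.2079, 0.0248]
tcp_rot: [0.794, 0.608, -0.0, -0.0]
contact_force: [-0.1, -1.1, -0.1]
opening: 0.707
time: 4.4
eef_pos: [0.4528, -0.2086, 0.0265]
tcp_rot: [0.794, 0.608, 0.0, 0.001]
contact_force: [-0.2, 0.2, 4.4]
opening: 0.397
t 4.40 pos [ 0.4528 -0.2086  0.0265] yaw 74.90 tilt [ 0.0017 -0.0013 -1.    ] q6 -0.37
shift cm [ 0.04 -0.09 -0.05] turn z deg -0.02 F [-0.22  0.25  4.35] T [0.067 0.152 0.028] open 0.397
```

```bash
python3 -m crank '[[-0.4,0,0,0,0,0,0],[-0.4,0,0,0,0,0,0],[-0.4,0,0,0,0,0,8.59],[-0.4,0,0,0,0,0,8.59],[-0.4,0,0,0,0,0,8.59]]'; python3 -m crank '[[-0.4,0,0,0,0,0,8.59],[-0.4,0,0,0,0,0,8.59],[-0.4,0,0,0,0,0,8.59],[-0.4,0,0,0,0,0,8.59],[-0.4,0,0,0,0,0,8.59]]'; python3 -m crank '[[-0.4,0,0,0,0,0,8.59],[-0.4,0,0,0,0,0,8.59],[-0.4,0,0,0,0,0,4.1],[-0.4,0,0,0,0,0,0],[-0.4,0,0,0,0,0,0]]'; python3 go.py .452 -.208 .027 -15.08;  python3 -m crank '[[0,0,0,0,0,0,0],[0.4,0,0,0,0,0,0],[0.4,0,0,0,0,0,0],[0.4,0,0,0,0,0,0],[0.4,0,0,0,0,0,0]]' 30; python3 go.py .452 -.208 .027 -15.08
```

```text
time: 4.9
eef_pos: [0.4517, -0.2078, 0.0249]
tcp_rot: [0.911, 0.413, -0.0, -0.0]
contact_force: [0.3, 0.1, 0.3]
opening: 0.701
time: 5.4
eef_pos: [0.4517, -0.2078, 0.0249]
tcp_rot: [0.999, 0.051, -0.0, -0.0]
contact_force: [0.2, -0.6, 0.5]
opening: 0.704
time: 5.9
eef_pos: [0.4518, -0.2079, 0.0251]
tcp_rot: [0.991, -0.131, -0.0, -0.0]
contact_force: [0.2, -0.7, 0.8]
opening: 0.7
t 5.90 pos [ 0.4518 -0.2079  0.0251] yaw -15.01 tilt [-4.e-04  3.e-04 -1.e+00] q6 1.20
shift cm [ 0.02  0.01 -0.19] turn z deg 0.07 F [ 0.23 -0.67  0.78] T [-0.024 -0.003  0.014] open 0.7
time: 6.4
eef_pos: [0.4522, -0.2081, 0.0255]
tcp_rot: [0.991, -0.131, 0.0, 0.0]
contact_force: [-0.3, 1.0, 1.7]
opening: 0.392
t 6.40 pos [ 0.4522 -0.2081  0.0255] yaw -15.09 tilt [ 4.e-04 -2.e-04 -1.e+00] q6 1.20
shift cm [-0.02 -0.01 -0.15] turn z deg -0.01 F [-0.26  1.01  1.73] T [ 0.052 -0.003 -0.013] open 0.392
```

```bash
python3 - <<'E'
from h import *; import pickle
r,q=pickle.load(open("im0.pkl","rb"))
im=cv2.imread("pics/b_press.png");cv2.imwrite("pics/f_nest.png",cv2.resize(im[310:460,80:260],None,fx=3,fy=3))
print(ray(r,((167+.5)/6-.5+220,(383+.5)/6-.5+135),.025))
E
python3 -m crank '[[0.4,0,0,-2,0,0,0],[0.4,0,0,-3,0,0,0],[0.4,0,0,-3,0,0,0],[0.4,0,0,0,0,0,0]]'; python3 go.py .571 .0537 .11 -15.08
```

```text
[0.56944548 0.05344864 0.025     ]
time: 6.8
eef_pos: [0.4545, -0.2098, 0.1096]
tcp_rot: [0.991, -0.131, 0.004, 0.002]
contact_force: [0.6, -0.1, -0.5]
opening: 0.392
t 6.80 pos [ 0.4545 -0.2098  0.1096] yaw -15.09 tilt [ 0.0071 -0.0053 -1.    ] q6 1.20
shift cm [  4.39 -28.48  -0.1 ] turn z deg -0.01 F [ 0.62 -0.07 -0.49] T [-0.024 -0.004  0.058] open 0.392
```

View pics/f_nest.png

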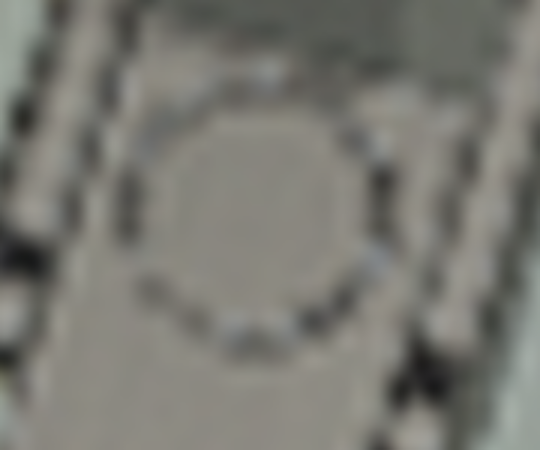

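```bash
python3 -m crank '[[0.4,0.6,-4,0,0,0,0],[0.4,0.6,-4,0,0,0,0],[0.4,0.6,-4,0,0,0,0],[0.4,0.6,-4,0,0,0,0],[0.4,0.6,-4,0,0,0,0]]'; python3 -m crank '[[0.4,0.6,-4,0,0,0,0],[0.4,0.7,-3.5,0,0,0,0],[0.4,0,0,1.5,0,0,0],[0.4,0,0,1.5,0,0,0],[0.4,0,0,0,0,0,0]]';python3 -m crank '[[0.4,0,0,0,0,0,0]]'; python3 go.py .5705 .0538 .075 -15.08; python3 - <<'E'
from h import *
r=read_camera("top");crop(r,220,135,75,100,6,"g_top.png");q=read_camera("scene");crop(q,190,140,140,110,5,"g_sc.png")
s=get_state(); b=s["eef_pos"].copy(); b[2]-=.0255
print(proj(q,[b,[.5705,.0538,.025],[.5705,.0538,.0205]]))
E
```

```text
time: 7.3
eef_pos: [0.5326, -0.0211, 0.1038]
tcp_rot: [0.991, -0.131, -0.001, -0.0]
contact_force: [1.0, 0.7, -0.2]
opening: 0.394
time: 7.8
eef_pos: [0.5617, 0.0459, 0.0709]
tcp_rot: [0.991, -0.132, -0.004, 0.0]
contact_force: [0.0, 0.7, -1.0]
opening: 0.39
time: 7.9
eef_pos: [0.5637, 0.0453, 0.0737]
tcp_rot: [0.991, -0.132, -0.002, 0.0]
contact_force: [0.9, 0.1, -0.9]
opening: 0.388
t 7.90 pos [0.5637 0.0453 0.0737] yaw -15.19 tilt [-3.5e-03  2.0e-04 -1.0e+00] q6 1.74
shift cm [ 0.43 -1.   -0.14] turn z deg -0.11 F [ 0.9   0.12 -0.87] T [ 0.014  0.02  -0.003] open 0.388
[[240.23281948 203.35640643]
 [240.87042108 208.73868188]
 [240.91718323 209.97645931]]
```

View pics/g_sc.png

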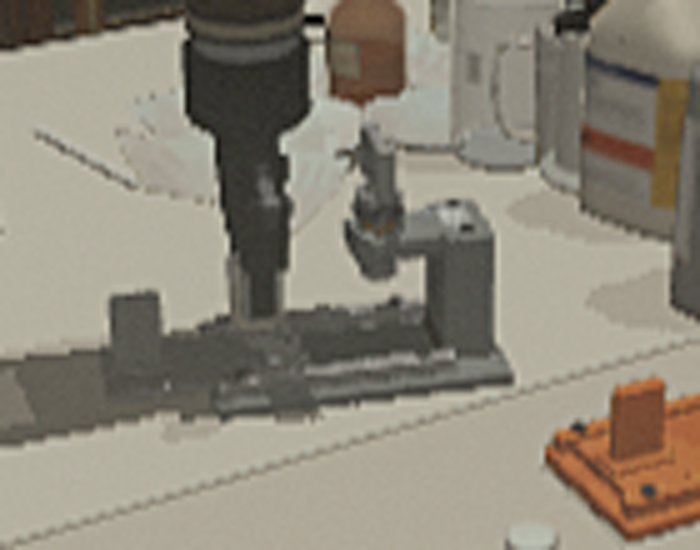

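View pics/g_top.png

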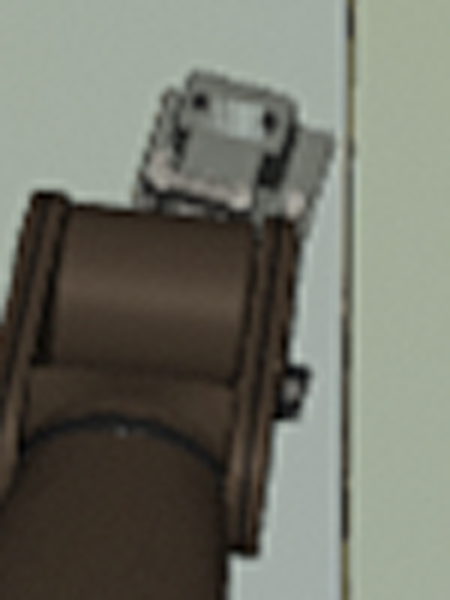

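```bash
python3 -m crank '[[0.4,0.43,-1,0,0,0,0],[0.4,0,0,0,0,0,0],[0.4,0,0,0,0,0,0]]'; python3 go.py .5705 .0538 .075 -15.08; python3 - <<'E'
from h import *
q=read_camera("scene");r=read_camera("top")
f=lambda c:(np.array(c)+.5)/5-.5+[190,140]
print("fin top obs",f((135,295)),"pred",proj(q,[.4929,.0748,.07]))
print("base corners obs",f((512,377)),f((217,402)),"pred",proj(q,[[.7058,-.0313,.012],[.5224,.0181,.012]]))
crop(q,215,165,60,60,10,"h_sc.png")
import pickle;pickle.dump((r,q),open("im1.pkl","wb"))
E
```

```text
time: 8.3
eef_pos: [0.5725, 0.0549, 0.0759]
tcp_rot: [0.991, -0.131, 0.001, -0.0]
contact_force: [-0.2, 0.8, -0.6]
opening: 0.394
t 8.30 pos [0.5725 0.0549 0.0759] yaw -15.08 tilt [ 1.1e-03 -1.0e-04 -1.0e+00] q6 1.75
shift cm [-0.16  0.16  0.09] turn z deg -0.00 F [-0.25  0.76 -0.64] T [0.039 0.049 0.013] open 0.394
fin top obs [216.6 198.6] pred [[214.75404288 199.15335136]]
base corners obs [292. 215.] [233. 220.] pred [[291.34993915 213.44961956]
 [231.99000237 221.19769172]]
```

View pics/h_sc.png

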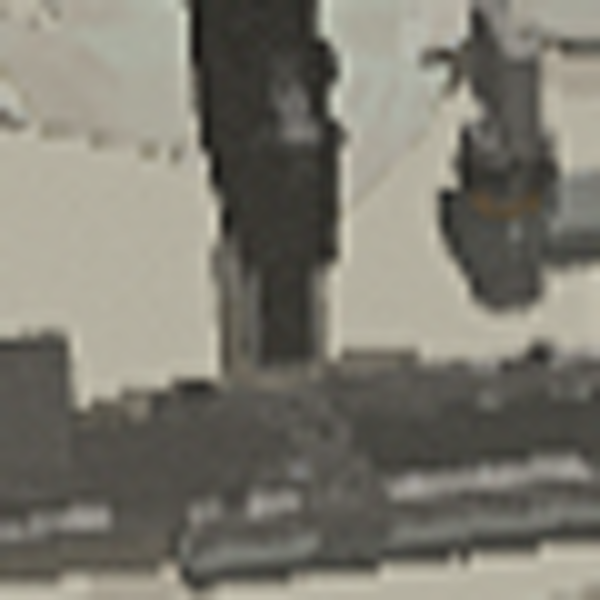

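```bash
python3 - <<'E'
from h import *; import pickle
r0,q0=pickle.load(open("im0.pkl","rb"))
P=[.4521,-.2080,.042]
print("pot resid scene",[245.2,259.4]-proj(q0,P),"top",[333.09,237.49]-proj(r0,P))
# pot now
print("held pot pred centre u", proj(q0,[[.5725,.0549,.092],[.5725,.0549,.05]]), "obs u ~242")
E
```

```text
pot resid scene [[1.25336972 0.28804359]] top [[-0.11991885  0.32115738]]
held pot pred centre u [[240.5814286  189.54131241]
 [241.02638418 201.49607761]] obs u ~242
```

```bash
python3 -m crank '[[0.4,-0.12,0.13,0,0,0,0],[0.4,0,0,1,0,0,0],[0.4,0,0,0.8,0,0,0],[0.4,0,0,0,0,0,0],[0.4,0,0,0,0,0,0]]'; python3 go.py .571 .0538 .046 -15.08
```

```text
time: 8.9
eef_pos: [0.5699, 0.0539, 0.0565]
tcp_rot: [0.991, -0.131, -0.001, 0.0]
contact_force: [1.0, -0.5, 0.1]
opening: 0.394
t 8.90 pos [0.5699 0.0539 0.0565] yaw -15.10 tilt [-1.5e-03  2.0e-04 -1.0e+00] q6 1.75
shift cm [ 0.11 -0.02  1.05] turn z deg -0.02 F [ 1.01 -0.54  0.08] T [0.031 0.011 0.026] open 0.394
```

```bash
python3 -m crank '[[0.4,0,0,0.4,0,0,0],[0.4,0,0,0,0,0,0],[0.4,0,0,0,0,0,0]]'; python3 go.py .571 .0538 .046 -15.08
```

```text
time: 9.2
eef_pos: [0.5705, 0.0539, 0.0534]
tcp_rot: [0.991, -0.131, 0.0, -0.0]
contact_force: [-1.4, -0.2, -0.7]
opening: 0.395
t 9.20 pos [0.5705 0.0539 0.0534] yaw -15.10 tilt [ 1.e-04  0.e+00 -1.e+00] q6 1.75
shift cm [ 0.05 -0.01  0.74] turn z deg -0.02 F [-1.39 -0.23 -0.67] T [0.007 0.037 0.027] open 0.395
```

```bash
python3 -m crank '[[0.4,0,0,0.4,0,0,0],[0.4,0,0,0,0,0,0],[0.4,0,0,0,0,0,0]]'; python3 go.py .571 .0538 .046 -15.08;python3 -m crank '[[0.4,0,0,0.2,0,0,0],[0.4,0,0,0,0,0,0]]'; python3 go.py .571 .0538 .046 -15.08
```

```text
time: 9.5
eef_pos: [0.5703, 0.0539, 0.0492]
tcp_rot: [0.991, -0.131, -0.0, 0.0]
contact_force: [0.3, -0.3, -0.8]
opening: 0.394
t 9.50 pos [0.5703 0.0539 0.0492] yaw -15.10 tilt [-3.e-04  0.e+00 -1.e+00] q6 1.75
shift cm [ 0.07 -0.01  0.32] turn z deg -0.02 F [ 0.31 -0.26 -0.78] T [ 0.048  0.037 -0.056] open 0.394
time: 9.7
eef_pos: [0.5703, 0.0539, 0.0471]
tcp_rot: [0.991, -0.131, -0.0, -0.0]
contact_force: [0.0, 0.1, -0.2]
opening: 0.391
t 9.70 pos [0.5703 0.0539 0.0471] yaw -15.10 tilt [-3.e-04  1.e-04 -1.e+00] q6 1.75
shift cm [ 0.07 -0.01  0.11] turn z deg -0.02 F [ 0.    0.08 -0.23] T [ 0.023 -0.005 -0.067] open 0.391
```

```bash
python3 -m crank '[[0.4,0,0,0.1,0,0,0],[0.4,0,0,0.1,0,0,0],[0.4,0,0,0,0,0,0]]'; python3 go.py .571 .0538 .046 -15.08
```

```text
time: 10.0
eef_pos: [0.5708, 0.0538, 0.046]
tcp_rot: [0.991, -0.131, 0.0, 0.0]
contact_force: [-1.4, -0.8, 4.1]
opening: 0.393
t 10.00 pos [0.5708 0.0538 0.046 ] yaw -15.10 tilt [ 4.e-04 -1.e-04 -1.e+00] q6 1.75
shift cm [ 0.02 -0.   -0.  ] turn z deg -0.02 F [-1.45 -0.77  4.05] T [0.005 0.256 0.014] open 0.393
```

```bash
python3 -m crank '[[-0.4,0,0,0,0,0,0],[-0.4,0,0,0,0,0,0],[-0.4,0,0,-1,0,0,0],[-0.4,0,0,-3,0,0,0],[-0.4,0,0,-3,0,0,0]]'; python3 -m crank '[[-0.4,-2.7,0,0,0,0,0],[-0.4,-2.7,0,0,0,0,0],[-0.4,-2.6,0,0,0,0,0],[-0.4,0,0,0,0,0,0],[-0.4,0,0,0,0,0,0]]';python3 go.py .4938 .0746 .048 -15.08; python3 - <<'E'
from h import *
q=read_camera("scene");crop(q,170,150,130,100,6,"i_sc.png")
r=read_camera("top");crop(r,220,135,75,100,6,"i_top.png")
E
```

```text
time: 10.5
eef_pos: [0.5697, 0.0539, 0.1157]
tcp_rot: [0.991, -0.131, -0.001, 0.0]
contact_force: [1.0, 0.1, 0.4]
opening: 0.693
time: 11.0
eef_pos: [0.4935, 0.0748, 0.116]
tcp_rot: [0.991, -0.131, 0.001, -0.0]
contact_force: [0.3, -0.8, 1.0]
opening: 0.701
t 11.00 pos [0.4935 0.0748 0.116 ] yaw -15.08 tilt [ 1.7e-03 -2.0e-04 -1.0e+00] q6 1.78
shift cm [0.03 0.01 6.8 ] turn z deg 0.00 F [ 0.25 -0.81  0.97] T [ 0.02   0.028 -0.047] open 0.701
```

View pics/i_sc.png

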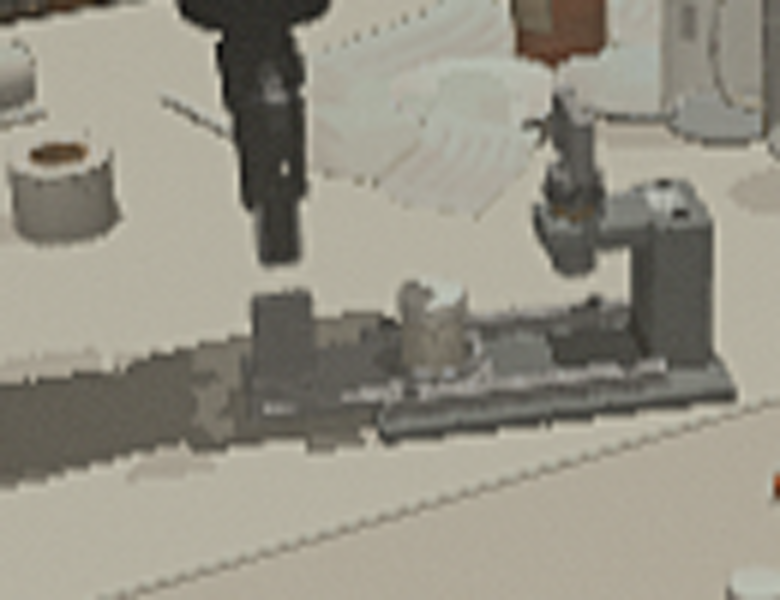

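View pics/i_top.png

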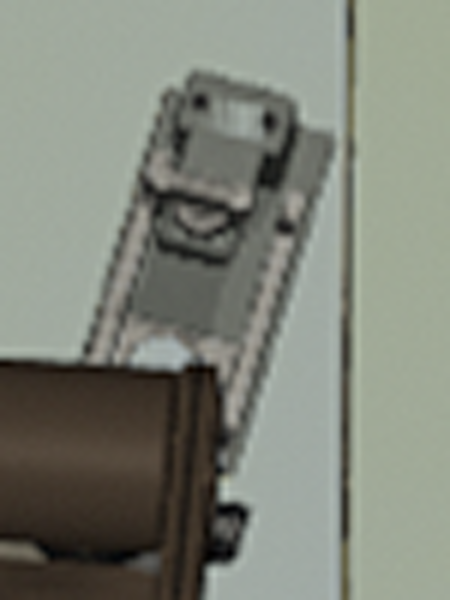

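```bash
python3 -m crank '[[-0.4,0,0,2,0,0,0],[-0.4,0,0,2,0,0,0],[-0.4,0,0,1.7,0,0,0],[-0.4,0,0,1,0,0,0],[0.2,0,0,0,0,0,0]]'; python3 -m crank '[[0.9,0,0,0,0,0,0],[0.9,0,0,0,0,0,0],[0.9,0,0,0,0,0,0],[0.9,0,0,0,0,0,0]]' 30; python3 go.py .4938 .0746 .048 -15.08
```

```text
time: 11.6
eef_pos: [0.4927, 0.0745, 0.0469]
tcp_rot: [0.991, -0.132, -0.001, 0.0]
contact_force: [-0.1, -0.7, 0.1]
opening: 0.546
time: 12.0
eef_pos: [0.4944, 0.0753, 0.0495]
tcp_rot: [0.991, -0.132, 0.002, -0.001]
contact_force: [1.9, 4.7, 1.6]
opening: 0.114
t 12.00 pos [0.4944 0.0753 0.0495] yaw -15.22 tilt [ 0.0034  0.0014 -1.    ] q6 1.78
shift cm [-0.04  0.08  0.15] turn z deg -0.14 F [1.87 4.71 1.57] T [ 0.384 -0.255 -0.42 ] open 0.114
```

```bash
python3 -m crank '[[0.9,0,-0.08,0,0,0,0],[0.9,0.5,0,0,0,0,0],[0.9,1,0,0,0,0,0],[0.9,1.3,0,0,0,0,0],[0.9,1.3,0,0,0,0,0]]';python3 -m crank '[[0.9,1.3,0,0,0,0,0],[0.9,0.8,0,0,0,0,0],[0.9,0.4,0,0,0,0,0],[0.9,0,0,0,0,0,0],[0.9,0,0,0,0,0,0]]'; python3 go.py .5663 .0551 .048 -15.08
```

```text
time: 12.5
eef_pos: [0.5335, 0.0642, 0.0495]
tcp_rot: [0.991, -0.132, -0.0, 0.001]
contact_force: [-3.4, -1.0, 6.5]
opening: 0.111
time: 13.0
eef_pos: [0.5584, 0.0571, 0.0495]
tcp_rot: [0.991, -0.132, 0.002, 0.001]
contact_force: [1.4, -4.5, 6.5]
opening: 0.114
t 13.00 pos [0.5584 0.0571 0.0495] yaw -15.12 tilt [ 0.0029 -0.002  -1.    ] q6 1.76
shift cm [ 0.81 -0.02  0.15] turn z deg -0.04 F [ 1.39 -4.49  6.5 ] T [-0.65  -0.114 -0.461] open 0.114
```

```bash
python3 -m crank '[[0.9,0.3,0.06,-0.1,0,0,0],[0.9,0.3,0,0,0,0,0],[0.9,0,0,0,0,0,0]]';python3 go.py .5663 .0551 .048 -15.08; python3 -m crank '[[0.9,0.2,0,0,0,0,0],[0.9,0.2,0,0,0,0,0],[0.9,0,0,0,0,0,0]]'; python3 go.py .5663 .0551 .048 -15.08
```

```text
time: 13.3
eef_pos: [0.5628, 0.0558, 0.0495]
tcp_rot: [0.991, -0.131, -0.0, 0.0]
contact_force: [-2.0, -2.2, 5.5]
opening: 0.117
t 13.30 pos [0.5628 0.0558 0.0495] yaw -15.10 tilt [-2.e-04 -7.e-04 -1.e+00] q6 1.75
shift cm [ 0.36 -0.02  0.15] turn z deg -0.02 F [-2.01 -2.2   5.47] T [-0.481  0.043 -0.489] open 0.117
time: 13.6
eef_pos: [0.5665, 0.0548, 0.0495]
tcp_rot: [0.991, -0.131, -0.0, 0.0]
contact_force: [-2.3, -3.4, 6.0]
opening: 0.113
t 13.60 pos [0.5665 0.0548 0.0495] yaw -15.09 tilt [-6.e-04 -8.e-04 -1.e+00] q6 1.75
shift cm [-0.02 -0.03  0.15] turn z deg -0.01 F [-2.34 -3.44  5.97] T [-0.544  0.088 -0.532] open 0.113
```

```bash
python3 -m crank '[[0.9,0.2,0.05,-0.1,0,0,0],[0.9,0.1,0,0,0,0,0],[0.9,0,0,0,0,0,0]]';python3 go.py .5663 .0551 .048 -15.08; python3 -m crank '[[0.9,0.2,0,0,0,0,0],[0.9,0.1,0,0,0,0,0],[0.9,0,0,0,0,0,0]]'; python3 go.py .5663 .0551 .048 -15.08
```

```text
time: 13.9
eef_pos: [0.5665, 0.0547, 0.0494]
tcp_rot: [0.991, -0.131, -0.004, -0.0]
contact_force: [-8.0, 0.4, 7.8]
opening: 0.111
t 13.90 pos [0.5665 0.0547 0.0494] yaw -15.10 tilt [-0.008   0.0015 -1.    ] q6 1.75
shift cm [-0.02 -0.03  0.14] turn z deg -0.02 F [-8.01  0.43  7.76] T [-0.02   0.959 -0.455] open 0.111
time: 14.2
eef_pos: [0.5666, 0.0547, 0.0494]
tcp_rot: [0.991, -0.131, -0.008, -0.0]
contact_force: [-16.2, 1.0, 15.3]
opening: 0.114
t 14.20 pos [0.5666 0.0547 0.0494] yaw -15.10 tilt [-0.0164  0.0029 -0.9999] q6 1.75
shift cm [-0.04 -0.03  0.14] turn z deg -0.02 F [-16.2    1.02  15.29] T [ 0.319  2.173 -0.488] open 0.114
```

```bash
python3 -m crank '[[0.9,-0.3,0,0,0,0,0],[0.2,0,0,0,0,0,0],[-0.4,0,0,0,0,0,0],[-0.4,0,0,0,0,0,0],[-0.4,0,0,-1,0,0,0]]'; python3 go.py .55 .055 .2 -15.08; python3 -m crank '[[-0.4,-0.4,0,-4,0,0,0],[-0.4,-0.4,0,-4,0,0,0],[-0.4,-0.4,0,-4,0,0,0],[-0.4,-0.4,0,-3,0,0,0],[-0.4,-0.4,4,0,0,0,0]]';python3 -m crank '[[-0.4,-0.4,4,0,0,0,0],[-0.4,-0.4,4,0,0,0,0],[-0.4,-0.4,4,0,0,0,0],[-0.4,0,2,0,0,0,0]]'; python3 - <<'E'
from h import *
q=read_camera("scene");crop(q,225,140,90,90,8,"j_sc.png")
r=read_camera("top");crop(r,220,135,75,75,8,"j_top.png")
import pickle;pickle.dump((r,q),open("im2.pkl","wb"))
for n in("top","scene"): print([(d["location"],round(float(d["p"]),2)) for d in place_of("knob_grip",n)])
E
```

```text
time: 14.7
eef_pos: [0.5683, 0.0539, 0.059]
tcp_rot: [0.991, -0.131, -0.002, 0.0]
contact_force: [-0.3, -0.4, -0.5]
opening: 0.702
t 14.70 pos [0.5683 0.0539 0.059 ] yaw -15.07 tilt [-3.4e-03  3.0e-04 -1.0e+00] q6 1.75
shift cm [ -1.84   0.38 -14.1 ] turn z deg 0.01 F [-0.26 -0.36 -0.47] T [-0.038  0.079  0.011] open 0.702
time: 15.2
eef_pos: [0.5434, 0.0222, 0.2178]
tcp_rot: [0.992, -0.129, 0.007, -0.001]
contact_force: [1.0, -0.4, 0.6]
opening: 0.702
time: 15.6
eef_pos: [0.4907, -0.1139, 0.2113]
tcp_rot: [0.991, -0.132, 0.001, 0.001]
contact_force: [-0.1, 0.4, 0.2]
opening: 0.7
[([323.4, 122.2], 0.56), ([255.9, 166.8], 0.43)]
[([341.3, 187.8], 0.68), ([262.9, 170.0], 0.67)]
```

View pics/j_sc.png

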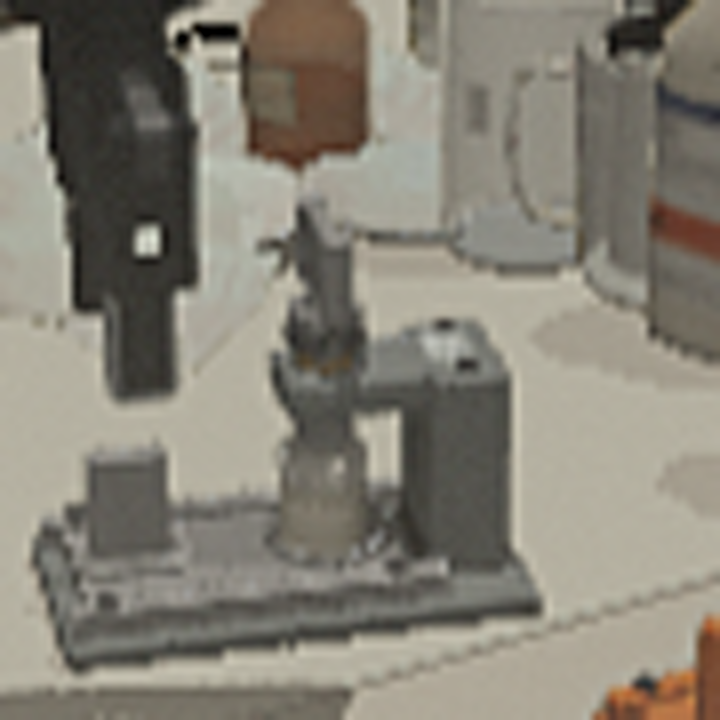

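View pics/j_top.png

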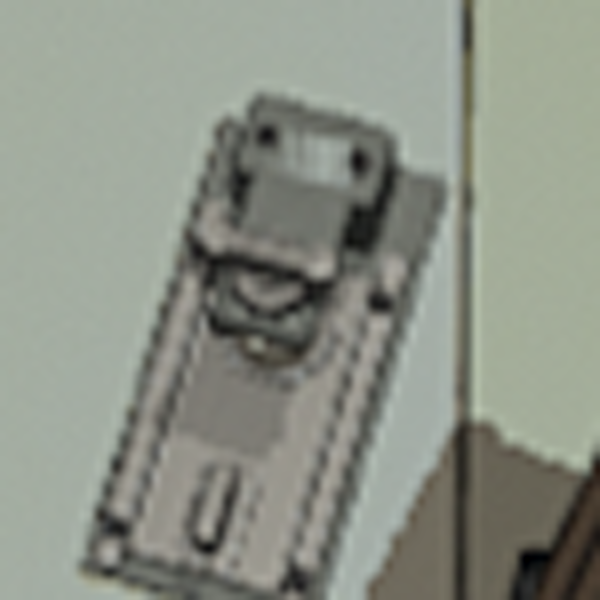

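```bash
cat > ov.py <<'E'
from h import *; import pickle,sys
r,q=pickle.load(open("im2.pkl","rb"))
ax=np.array([.6440,.0342])
for z in (.11,.12,.13,.14,.15): print(z,proj(q,[*ax,z])+[1.2,.1],proj(r,[*ax,z])+[-.12,.32])
a,z=np.radians(float(sys.argv[1])),float(sys.argv[2])
u=np.array([np.cos(a),np.sin(a)]);v=np.array([-u[1],u[0]])
def seg(im,rr,b,x0,y0,s,P,Q,c):
    p=proj(rr,[P,Q])+b; p=((p+.5-[x0,y0])*s-.5).round().astype(int); cv2.line(im,tuple(map(int,p[0])),tuple(map(int,p[1])),c,1)
out=[]
for rr,b,(x0,y0,w,h,s) in((q,[1.2,.1],(240,145,50,50,8)),(r,[-.12,.32],(235,150,40,40,10))):
    im=cv2.resize(rr["color"][y0:y0+h,x0:x0+w,::-1],None,fx=s,fy=s,interpolation=cv2.INTER_CUBIC); im0=im.copy()
    C={(i,j,k):np.r_[ax+i*.023*u+j*.005*v,z+k*.018] for i in(-1,1) for j in(-1,1) for k in(-1,1)}
    ks=list(C)
    for m in ks:
        for n in ks:
            if m<n and sum(x!=y for x,y in zip(m,n))==1: seg(im,rr,b,x0,y0,s,C[m],C[n],(0,0,255) if m[2]==1 and n[2]==1 else (255,120,0))
    out.append(np.vstack([im0,im]) if 0 else im)
cv2.imwrite("pics/"+sys.argv[3],np.hstack(out))
E
python3 ov.py 76 .13 k1.png
```

```text
0.11 [[265.15091076 181.95493552]] [[253.13122214 169.53291989]]
0.12 [[265.12992189 179.03773701]] [[253.03536712 168.82447041]]
0.13 [[265.10877701 176.0988553 ]] [[252.93810432 168.10561613]]
0.14 [[265.08747437 173.13804772]] [[252.83940247 167.37612614]]
0.15 [[265.06601221 170.155068  ]] [[252.73922941 166.63576265]]
```

View pics/k1.png

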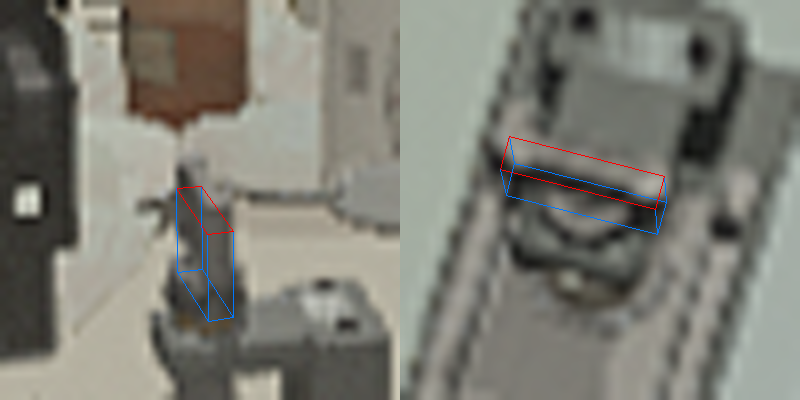

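```bash
sed -i 's/(240,145,50,50,8)/(250,150,28,28,14)/;s/(235,150,40,40,10)/(240,155,28,28,14)/' ov.py; python3 ov.py 76 .140 k2.png >/dev/null; python3 ov.py 82 .140 k3.png>/dev/null; python3 - <<'E'
import cv2,numpy as np
a=cv2.imread('pics/k2.png');b=cv2.imread('pics/k3.png');cv2.imwrite('pics/k4.png',cv2.resize(np.vstack([a,b]),None,fx=.76,fy=.76))
E
```

```text
(no output)
```

View pics/k4.png

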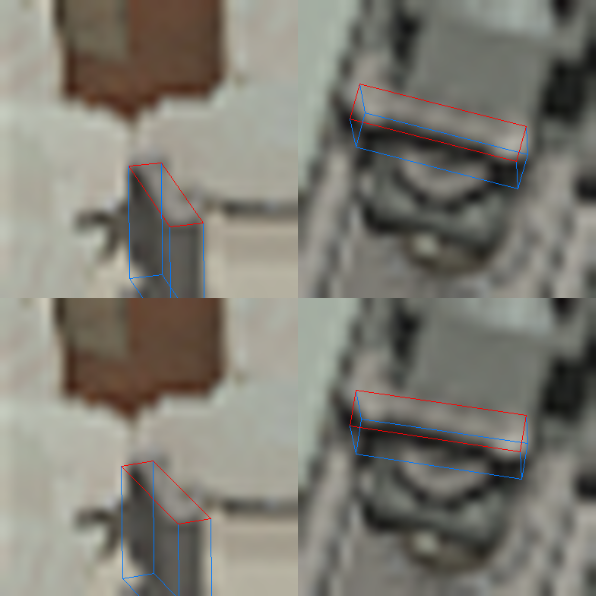

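```bash
python3 -m crank '[[0.4,0,0,-1,0,0,-8.59],[0.4,0,0,0,0,0,-8.59],[0.4,0,0,0,0,0,-8.59],[0.4,0,0,0,0,0,-8.59],[0.4,0,0,0,0,0,-8.59]]' 20; python3 -m crank '[[0.4,0,0,0,0,0,-8.59],[0.4,0,0,0,0,0,-8.59],[0.4,0,0,0,0,0,-8.59],[0.4,0,0,0,0,0,-8.59],[0.4,0,0,0,0,0,-8.59]]'; python3 -m crank '[[0.4,0,0,0,0,0,-4.6],[0.4,0,0,0,0,0,0]]'; python3 go.py .644 .0342 .21 75.5
```

```text
time: 16.3
eef_pos: [0.4921, -0.1102, 0.2205]
tcp_rot: [0.97, 0.245, 0.0, -0.0]
contact_force: [0.6, -0.8, -0.2]
opening: 0.3
time: 16.8
eef_pos: [0.4921, -0.1101, 0.2205]
tcp_rot: [0.813, 0.583, 0.0, -0.0]
contact_force: [0.0, 0.3, 0.5]
opening: 0.298
time: 17.0
eef_pos: [0.492, -0.1103, 0.2205]
tcp_rot: [0.791, 0.612, 0.0, -0.0]
contact_force: [0.2, -0.3, 0.4]
opening: 0.297
t 17.00 pos [ 0.492  -0.1103  0.2205] yaw 75.51 tilt [ 2.e-04  3.e-04 -1.e+00] q6 -0.17
shift cm [17.79 11.1   1.06] turn z deg 0.01 F [ 0.19 -0.32  0.4 ] T [-0.02   0.003 -0.021] open 0.297
```

```bash
python3 -m crank '[[0.4,3,1.9,0,0,0,0],[0.4,3,1.9,0,0,0,0],[0.4,3,1.9,0,0,0,0],[0.4,3,1.9,0,0,0,0],[0.4,3,1.9,0,0,0,0]]'; python3 -m crank '[[0.4,2.8,1.6,0,0,0,0],[0.4,0,0,1,0,0,0],[0.4,0,0,0,0,0,0],[0.4,0,0,0,0,0,0]]'; python3 go.py .644 .0342 .146 75.5
python3 - <<'E'
from h import *
q=read_camera("scene");crop(q,225,120,90,90,8,"l_sc.png")
E
```

```text
time: 17.5
eef_pos: [0.6224, 0.0119, 0.2203]
tcp_rot: [0.791, 0.611, 0.0, -0.0]
contact_force: [0.3, -0.8, -0.9]
opening: 0.301
time: 17.9
eef_pos: [0.6429, 0.0327, 0.2094]
tcp_rot: [0.791, 0.611, -0.001, -0.001]
contact_force: [-0.3, -0.2, 0.7]
opening: 0.3
t 17.90 pos [0.6429 0.0327 0.2094] yaw 75.37 tilt [-0.0022  0.     -1.    ] q6 0.15
shift cm [0.17 0.08 6.34] turn z deg -0.13 F [-0.27 -0.16  0.66] T [-0.018  0.06   0.043] open 0.3
```

View pics/l_sc.png

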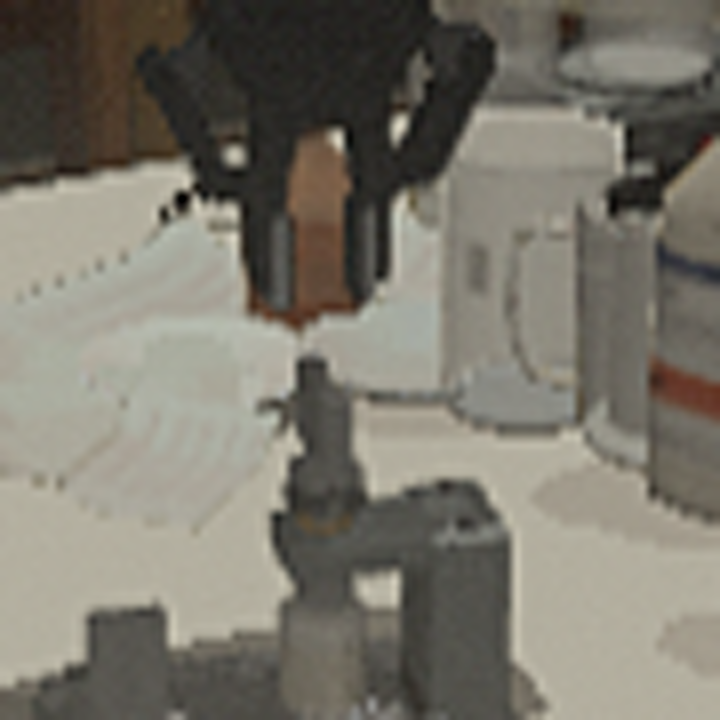

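```bash
python3 -m crank '[[0.4,0.12,0.06,1.5,0,0,0],[0.4,0,0,1.5,0,0,0],[0.4,0,0,0,0,0,0],[0.4,0,0,0,0,0,0]]'; python3 go.py .644 .0342 .146 75.5; python3 -m crank '[[0.4,0,0,1.2,0,0,0],[0.4,0,0,1.2,0,0,0],[0.4,0,0,0.8,0,0,0],[0.4,0,0,0,0,0,0],[0.4,0,0,0,0,0,0]]'; python3 go.py .644 .0342 .146 75.5
```

```text
time: 18.35
eef_pos: [0.644, 0.0335, 0.1789]
tcp_rot: [0.791, 0.611, -0.001, -0.001]
contact_force: [0.2, -0.5, 0.2]
opening: 0.299
t 18.35 pos [0.644  0.0335 0.1789] yaw 75.37 tilt [-2.4e-03  3.0e-04 -1.0e+00] q6 0.15
shift cm [ 0.07 -0.01  3.29] turn z deg -0.13 F [ 0.19 -0.51  0.18] T [ 0.012 -0.013 -0.003] open 0.299
time: 18.85
eef_pos: [0.6446, 0.0338, 0.1478]
tcp_rot: [0.791, 0.612, -0.0, -0.0]
contact_force: [-0.3, 0.1, 0.9]
opening: 0.297
t 18.85 pos [0.6446 0.0338 0.1478] yaw 75.40 tilt [-8.e-04  1.e-04 -1.e+00] q6 0.15
shift cm [ 0.03 -0.07  0.18] turn z deg -0.10 F [-0.27  0.08  0.88] T [ 0.027 -0.014  0.012] open 0.297
```

```bash
python3 -m crank '[[0.65,0,0,0,0,0,0],[0.65,0,0,0,0,0,0],[0.85,0,0,0,0,0,0],[0.85,0,0,0,0,0,0],[0.85,0,0,0,0,0,0]]' 20; python3 go.py .644 .0342 .146 75.5
```

```text
time: 19.35
eef_pos: [0.6451, 0.0337, 0.1491]
tcp_rot: [0.791, 0.611, 0.0, 0.0]
contact_force: [0.1, -0.1, 2.6]
opening: 0.111
t 19.35 pos [0.6451 0.0337 0.1491] yaw 75.39 tilt [ 0.0011  0.     -1.    ] q6 0.15
shift cm [ 0.02 -0.12  0.31] turn z deg -0.11 F [ 0.12 -0.13  2.56] T [ 0.066  0.107 -0.095] open 0.111
```

```bash
python3 -m crank '[[0.85,0,0,-0.1,0,0,0],[0.85,0,0,0,0,0,0]]'; python3 go.py .644 .0342 .146 75.5;python3 -m crank '[[0.85,0,0,0,0,0,0]]'; python3 go.py .644 .0342 .146 75.5
```

```text
time: 19.55
eef_pos: [0.645, 0.0337, 0.1492]
tcp_rot: [0.791, 0.611, 0.0, 0.0]
contact_force: [0.8, -0.3, -0.7]
opening: 0.112
t 19.55 pos [0.645  0.0337 0.1492] yaw 75.39 tilt [ 9.e-04  0.e+00 -1.e+00] q6 0.15
shift cm [ 0.03 -0.11  0.32] turn z deg -0.11 F [ 0.8  -0.29 -0.71] T [ 0.033 -0.228 -0.042] open 0.112
time: 19.65
eef_pos: [0.6449, 0.0337, 0.1491]
tcp_rot: [0.791, 0.611, 0.0, 0.0]
contact_force: [2.0, -0.0, -1.4]
opening: 0.113
t 19.65 pos [0.6449 0.0337 0.1491] yaw 75.39 tilt [ 6.e-04  1.e-04 -1.e+00] q6 0.15
shift cm [ 0.03 -0.1   0.31] turn z deg -0.11 F [ 1.97 -0.02 -1.38] T [ 0.058 -0.291 -0.049] open 0.113
```

```bash
for i in 1 2; do :; done; python3 -m crank '[[0.85,0,0,0.042,0,0,8],[0.85,0,0,0.042,0,0,8]]'; python3 go.py .644 .0342 .146 75.5; python3 -m crank '[[0.85,0,0,0.042,0,0,8],[0.85,0,0,0.042,0,0,8]]'; python3 go.py .644 .0342 .146 75.5
```

```text
time: 19.85
eef_pos: [0.6452, 0.0336, 0.1483]
tcp_rot: [0.87, 0.493, 0.001, 0.001]
contact_force: [2.5, 0.3, -2.1]
opening: 0.118
t 19.85 pos [0.6452 0.0336 0.1483] yaw 59.12 tilt [ 1.5e-03 -4.0e-04 -1.0e+00] q6 0.43
shift cm [-0.01 -0.14  0.23] turn z deg -16.38 F [ 2.54  0.35 -2.05] T [-0.021 -0.468  0.034] open 0.118
time: 20.05
eef_pos: [0.6454, 0.0334, 0.1475]
tcp_rot: [0.93, 0.367, 0.001, 0.001]
contact_force: [2.9, -2.0, -2.3]
opening: 0.109
t 20.05 pos [0.6454 0.0334 0.1475] yaw 43.12 tilt [ 2.1e-03 -8.0e-04 -1.0e+00] q6 0.71
shift cm [-0.05 -0.16  0.15] turn z deg -32.38 F [ 2.88 -1.99 -2.27] T [-0.131 -0.538  0.132] open 0.109
```

```bash
python3 -m crank '[[0.85,0,0.05,0.072,0,0,8],[0.85,0,0,0.062,0,0,8]]'; python3 go.py .644 .0342 .146 75.5; python3 -m crank '[[0.85,0,0,0.042,0,0,8]]'; python3 go.py .644 .0342 .146 75.5; python3 -m crank '[[0.85,0,0,0.042,0,0,8]]'; python3 go.py .644 .0342 .146 75.5
```

```text
time: 20.25
eef_pos: [0.6458, 0.033, 0.1466]
tcp_rot: [0.972, 0.234, 0.001, 0.001]
contact_force: [1.6, -0.8, -0.2]
opening: 0.111
t 20.25 pos [0.6458 0.033  0.1466] yaw 27.12 tilt [ 1.8e-03 -8.0e-04 -1.0e+00] q6 0.99
shift cm [-0.1  -0.19  0.06] turn z deg -48.38 F [ 1.58 -0.76 -0.2 ] T [-0.066 -0.333  0.071] open 0.111
time: 20.35
eef_pos: [0.6458, 0.0329, 0.1462]
tcp_rot: [0.986, 0.166, 0.001, 0.001]
contact_force: [2.2, -1.7, -0.7]
opening: 0.11
t 20.35 pos [0.6458 0.0329 0.1462] yaw 19.12 tilt [ 0.002  -0.0011 -1.    ] q6 1.13
shift cm [-0.13 -0.18  0.02] turn z deg -56.38 F [ 2.22 -1.67 -0.69] T [-0.148 -0.339  0.106] open 0.11
time: 20.45
eef_pos: [0.6458, 0.0328, 0.1458]
tcp_rot: [0.995, 0.097, 0.001, 0.001]
contact_force: [2.0, -1.6, -0.2]
opening: 0.115
t 20.45 pos [0.6458 0.0328 0.1458] yaw 11.13 tilt [ 0.0021 -0.0014 -1.    ] q6 1.27
shift cm [-0.15 -0.18 -0.02] turn z deg -64.37 F [ 2.01 -1.56 -0.16] T [-0.214 -0.365  0.078] open 0.115
```

```bash
cat > st.py <<'E'
from h import *
s=get_state(); M=R.from_quat(s["tcp_rot"]).as_matrix()
print("t %.2f z %.2fmm yaw %.2f q6 %.2f Tz %.3f F %s Ftool %s"%(s["time"],s["eef_pos"][2]*1e3,np.degrees(np.arctan2(M[1,0],M[0,0])),s["qpos"][5],s["wrist_torque"][2],np.round(s["contact_force"],1),np.round(M.T@s["contact_force"],1)))
E
python3 -m crank '[[0.85,0.03,0.04,0.042,0,0,8]]' >/dev/null; python3 st.py; python3 -m crank '[[0.85,0,0,0.042,0,0,8]]'>/dev/null; python3 st.py; python3 -m crank '[[0.85,0,0,0.042,0,0,8]]'>/dev/null; python3 st.py;python3 -m crank '[[0.85,0,0,0.042,0,0,8]]'>/dev/null; python3 st.py
```

```text
t 20.55 z 145.39mm yaw 3.13 q6 1.41 Tz 0.109 F [ 0.9 -0.9  0.6] Ftool [ 0.8  0.9 -0.6]
t 20.65 z 144.99mm yaw -4.87 q6 1.55 Tz 0.141 F [ 1.5 -1.6  0.1] Ftool [ 1.7  1.5 -0.1]
t 20.75 z 144.62mm yaw -12.86 q6 1.69 Tz 0.121 F [ 1.5 -3.1  0.2] Ftool [ 2.1  2.7 -0.2]
t 20.85 z 144.21mm yaw -20.86 q6 1.83 Tz 0.131 F [ 1.4 -2.4  0.5] Ftool [ 2.2  1.7 -0.5]
```

```bash
python3 -m crank '[[0.85,0.05,0.05,0.042,0,0,8]]' >/dev/null; python3 st.py; python3 -m crank '[[0.85,0,0,0.042,0,0,8]]'>/dev/null; python3 st.py; python3 -m crank '[[0.85,0,0,0.042,0,0,8]]'>/dev/null; python3 st.py
```

```text
t 20.95 z 143.79mm yaw -28.86 q6 1.97 Tz 0.196 F [-0.2 -0.7  1.4] Ftool [ 0.2  0.7 -1.4]
t 21.05 z 143.54mm yaw -36.86 q6 2.11 Tz 0.141 F [-1.  -0.7  2. ] Ftool [-0.4  1.2 -2. ]
t 21.15 z 143.38mm yaw -44.85 q6 2.25 Tz 0.106 F [-1.1 -1.9  3.3] Ftool [ 0.5  2.1 -3.3]
```

```bash
python3 -m crank '[[0.85,0,0.04,-0.07,0,0,0]]' >/dev/null; python3 st.py; python3 -m crank '[[0.85,0,0,0,0,0,0]]'>/dev/null; python3 st.py; python3 - <<'E'
from h import *
q=read_camera("scene");crop(q,245,150,40,40,15,"m_sc.png")
E
```

```text
t 21.25 z 143.48mm yaw -44.58 q6 2.24 Tz 0.036 F [ 0.3 -2.  -0.6] Ftool [1.6 1.2 0.6]
t 21.35 z 143.47mm yaw -44.43 q6 2.24 Tz -0.053 F [ 1.2 -1.9  0.9] Ftool [ 2.2  0.5 -0.9]
```

View pics/m_sc.png

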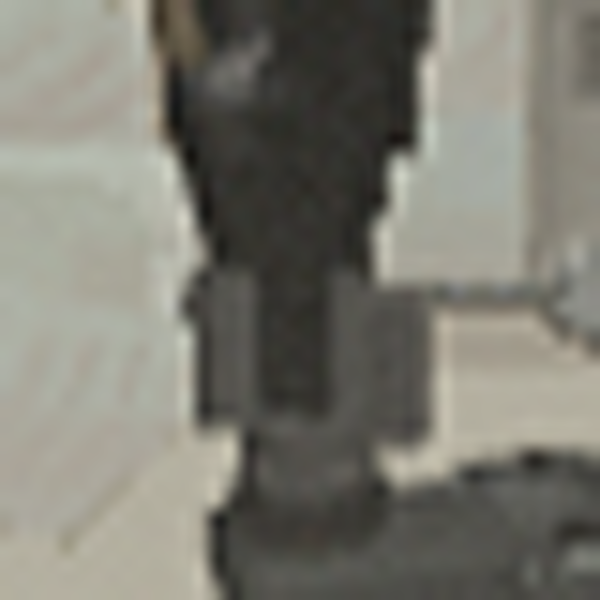

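```bash
python3 -m crank '[[0.85,0,0,0,0,0,3]]' >/dev/null; python3 st.py; python3 -m crank '[[0.85,0,0,0,0,0,2.5]]'>/dev/null; python3 st.py; python3 -m crank '[[0.85,0,0,0,0,0,0]]'>/dev/null; python3 st.py
```

```text
t 21.50 z 143.48mm yaw -47.50 q6 2.29 Tz 0.122 F [ 0.5 -2.9  1.5] Ftool [ 2.4  1.6 -1.5]
t 21.60 z 143.43mm yaw -50.04 q6 2.34 Tz 0.173 F [-0.5 -3.1  0.4] Ftool [ 2.   2.3 -0.4]
t 21.70 z 143.43mm yaw -49.99 q6 2.34 Tz -0.031 F [-0.3 -3.4  1.8] Ftool [ 2.4  2.4 -1.8]
```

```bash
python3 -m crank '[[0.75,0.04,0.03,0,0,0,0],[0.6,0,0,0,0,0,0],[0.4,0,0,0,0,0,0],[0.4,0,0,0,0,0,0]]'; python3 st.py; python3 -m crank '[[0.4,0,0,-1,0,0,0],[0.4,0,0,-3,0,0,0],[0.4,0,0,-4,0,0,0],[0.4,0,0,0,0,0,0]]'; python3 st.py
```

```text
time: 22.1
eef_pos: [0.6453, 0.0319, 0.1429]
tcp_rot: [0.906, -0.423, -0.0, -0.0]
contact_force: [-0.5, -0.7, -0.2]
opening: 0.301
t 22.10 z 142.94mm yaw -50.07 q6 2.34 Tz 0.025 F [-0.5 -0.7 -0.2] Ftool [0.2 0.9 0.2]
time: 22.5
eef_pos: [0.6491, 0.0314, 0.2319]
tcp_rot: [0.906, -0.423, 0.007, -0.002]
contact_force: [1.2, -0.2, 1.5]
opening: 0.3
t 22.50 z 231.94mm yaw -50.08 q6 2.34 Tz -0.035 F [ 1.2 -0.2  1.5] Ftool [ 0.9 -0.8 -1.5]
```

Clear of the wing. I'll retreat sideways and check the press.

```bash
python3 go.py .49 -.12 .22; python3 -m crank '[[0.4,0,4,0,0,0,0],[0.4,0,4,0,0,0,0],[0.4,0,4,0,0,0,0]]'>/dev/null;  python3 go.py .49 -.12 .22
```

```text
t 22.50 pos [0.6491 0.0314 0.2319] yaw -50.08 tilt [ 0.0138 -0.0013 -0.9999] q6 2.34
shift cm [ 1.39 21.93  0.99]  F [ 1.22 -0.2   1.52] T [-0.004 -0.022 -0.035] open 0.3
t 22.80 pos [ 0.5524 -0.0458  0.2235] yaw -50.03 tilt [ 5.e-04 -1.e-04 -1.e+00] q6 2.18
shift cm [1.67 9.55 0.35]  F [-0.23 -0.43 -0.68] T [-0.014 -0.003  0.021] open 0.301
```

```bash
python3 -m crank '[[0.4,0.5,4,0,0,0,0],[0.4,0.5,4,0,0,0,0],[0.4,0,0,0,0,0,0]]'>/dev/null; python3 - <<'E'
from h import *
q=read_camera("scene");a=crop(q,235,145,50,70,8,"n_sc.png")
r=read_camera("top");b=crop(r,225,145,48,70,8,"n_top.png")
cv2.imwrite("pics/n.png",np.hstack([a,b])); cv2.imwrite("pics/n_full.png",q["color"][:,:,::-1])
import pickle;pickle.dump((r,q),open("im2.pkl","wb"))
E
python3 ov.py -49.5 .1343 n_ov.png
```

```text
0.11 [[265.15091076 181.95493552]] [[253.13122214 169.53291989]]
0.12 [[265.12992189 179.03773701]] [[253.03536712 168.82447041]]
0.13 [[265.10877701 176.0988553 ]] [[252.93810432 168.10561613]]
0.14 [[265.08747437 173.13804772]] [[252.83940247 167.37612614]]
0.15 [[265.06601221 170.155068  ]] [[252.73922941 166.63576265]]
```

View pics/n.png

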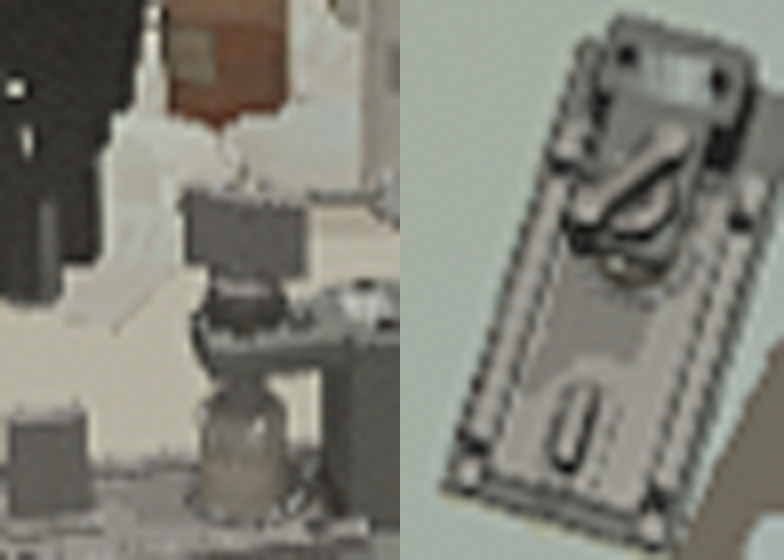

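View pics/n_ov.png

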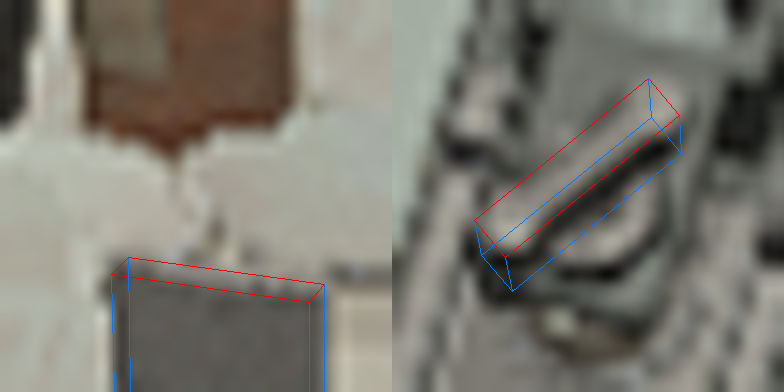

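View pics/n_full.png

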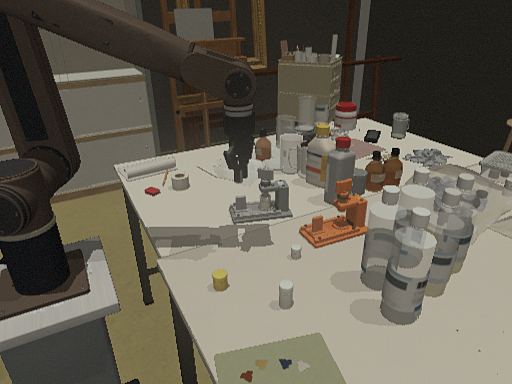

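```bash
python3 st.py; python3 -c "
from plant import *
print(sign_off())"
```

```text
t 23.20 z 223.79mm yaw -50.20 q6 2.04 Tz 0.003 F [-1.4  0.3 -0.4] Ftool [-1.2  0.9  0.4]
the job is handed in; nothing more can be done
None
```

I set the wide white pot upright in the nest and pushed the sled home until it met its stop with about 16 N. I then turned the wing clockwise by about 125° until the clutch slipped, let go and backed the arm away. The job was handed in at 23.2 s.

**Slip:** The wing stopped sinking near yaw −33°. I backed the torque off briefly, then turned about 5.5° more. The wing still did not sink (about 0.05 mm, against about 0.29 mm if the screw had turned), with torque readings of 0.12 to 0.17 N m. The missing sink puts the slip at about 0.25 rad, and at most 0.37; the limits are 0.05 to 0.52. The last pictures fit this, with the wing about 6 mm lower than at the start.

**Last pictures:** The pot stood upright under the foot, the sled was home, the wing was where I left it, and nothing else appeared to have moved.

**Not confirmed:**
- **Hub and collar marks:** they were too small to read in the pictures, so the slip angle comes only from the sink, yaw and torque readings.
- **Torque:** single readings were noisy, with one at 0.196 N m.
- **Push and pull on the wing:** the vertical force stayed within about 3.5 N either way. It was about 2.3 N upward early in the turn and 3.3 N downward as the clutch slipped.

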